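Load the tray on the sealing bed and lock the hold-down knob

TASK

Pick up the spatula, slide its blade under the white tray on the rest and, without touching the tray with the fingers, carry it level on the blade to the sealing bed; set it down flat on the bed's two runners between the lips, draw the spatula out and put it down flat on the table. Then turn the bar-handled knob on the bed counter-clockwise (seen from above) until it clicks past its detent and stays there, its hold-down finger over the tray. Leave the bottle, the tape roll and the jar alone.

Things in the scene. Friction and masses are not known exactly. Their poses are not given: they have to be found in the camera images.
- tray_center (a point): Centre (half-way up) of the loose white rigid tray: 100 mm along its x, 116 mm along y, 14 mm tall, about 0.09 kg, flat underside, six small domed shells inside its rim. Starts flat on the rest's runners, within 8 mm (x) and 5 mm (y) of centred and 0.06 rad of aligned. z up.
- rest_seat (a point): Fixed rest (grey base plate 130 x 130 mm, 6 mm thick): point midway between its two white runners, at the height of their tops, 24 mm above the table. Runners: along x, 116 mm long, 12 mm wide, 84 mm apart inside, rising 18 mm above the plate; the channel between them is open at both ends. x points along it, away from the robot.
- bed_seat (a point): Where the centre of the tray's underside belongs on the bed: midway between its two dark runners, at the height of their tops, 24 mm above the table. Runners as on the rest: along x, 116 mm long, 84 mm apart inside, channel open at the near (-x) end. Lips 32 mm above the table: two side ones 134 mm apart inside (along y), one 60 mm beyond this point along +x.
- knob_axis (a point): On the knob's vertical axis, half-way up its bar handle, 69 mm above the table; axes are the bed's and do not turn. Black bar: 62 mm either side of the axis, 16 mm thick, 56 to 82 mm above the table, hub 32 mm across. Below: a 68 mm disc, and a steel hold-down finger 42 to 50 mm above the table, 18 mm wide, reaching 78 mm out. At joint 0 bar and finger lie along the bed's x, finger to +x.
- knob (a joint): Turn of the knob, rad, growing counter-clockwise from above, 0 to a stop at 1.5; starts at 0 to 0.4. Light friction only (0.05 N m) up to 0.9, then a sprung detent resists with up to about 0.5 N m until 1.22 (let go there, it springs back to about 0.95); beyond, it snaps by itself to 1.49, the finger then over the tray, 4 mm above its rim. Its bar can be pushed sideways with closed fingers.
- spatula_blade (a point): Centre of the top face of the loose spatula's flat steel blade: 100 mm along x, 56 mm wide, 3 mm thick; x points from the handle to the blade's free edge, z up. The spatula (0.16 kg) starts flat on the table (this point 3 mm above it) and stands so by itself when let go. At the blade's rear edge a 30 mm wide neck rises to the handle.
- spatula_grip (a point): Point to grasp on the spatula's level black handle: 90 mm behind the blade centre (-x), 49 mm above the blade's top. The handle is a straight bar 22 mm wide (along y), 24 mm tall, reaching from 48 to 153 mm behind the blade centre. Same axes as the blade.
- bottle_mid (a point): Bystander: a 160 mm tall, 60 mm thick closed bottle, its mid-height.
- tape_mid (a point): Bystander: a roll of clear tape lying flat, 100 mm across, 48 mm tall, its centre.
- jar_mid (a point): Bystander: a closed glass jar, 85 mm tall, 68 mm across, its mid-height.
- bed: Fixed aluminium sealing bed: base plate 130 mm along x, 220 mm along y, 6 mm thick; origin at the centre of its underside. x points away from the robot, y to its left. bed_seat lies 45 mm to +y of the origin, the knob's axis 55 mm to -y and 30 mm to -x. A small dark block (detent plunger), 53 mm high, stands 66 mm from the knob's axis, diagonally to +x, -y.
Things that resemble listed ones, but are neither listed nor needed, are in the scene too. Leave any pink or red look-alike of the part that bears spatula_blade alone. There is more than one size of the part that bears tray_center; the job needs the smaller.

How it is judged:
On the way, in this order (a step that is already met when the one before it is completed fails the run):
1. the tray is lifted off the rest on the spatula's blade (15 mm or more), fairly level (z of tray_center in the frame of rest_seat above 0.022 m and contact force between spatula and tray above 0.2 N and angle between tray_center's own z axis and vertical below 0.25 rad), for 0.2 s.
2. the tray lies flat on the bed's runners between the lips, clear of the spatula (z of tray_center in the frame of bed_seat between 0.003 and 0.011 m and horizontal distance between tray_center and bed_seat below 0.02 m and angle between tray_center's own z axis and vertical below 0.05 rad and angle between the x axis of tray_center and the x axis of bed_seat, either way round below 0.2 rad and contact force between spatula and tray below 0.05 N), for 0.2 s.
3. the spatula lies flat on the table, let go (height (world z) of spatula_blade below 0.006 m and angle between spatula_blade's own z axis and vertical below 0.06 rad and contact force between the fingers and spatula below 0.1 N), for 0.2 s.
4. the knob has clicked past its detent (value of joint knob above 1.42 rad), for 0.2 s.
At the end, for the whole second after the job is handed in: Knob past its detent (above 1.42 rad). Tray still and flat on the bed's runners: centre within 20 mm of bed_seat, aligned within 0.2 rad, tilt under 0.05 rad, height within 4 mm. Spatula still, blade flat on the table (top under 6 mm, tilt under 0.06 rad) (value of joint knob above 1.42 rad and z of tray_center in the frame of bed_seat between 0.003 and 0.011 m and horizontal distance between tray_center and bed_seat below 0.02 m and angle between tray_center's own z axis and vertical below 0.05 rad and angle between the x axis of tray_center and the x axis of bed_seat, either way round below 0.2 rad and height (world z) of spatula_blade below 0.006 m and angle between spatula_blade's own z axis and vertical below 0.06 rad and linear speed of each of spatula, tray below 0.02 m/s); the robot touches nothing.
It fails at once if the tray is touched by the fingers (over 1 N) (contact force between the fingers and tray above 1 N).
It fails at once if the tray is tipped by more than 0.5 rad (angle between tray_center's own z axis and vertical above 0.5 rad).
It fails at once if the bottle, the tape roll or the jar is moved by more than 30 mm (distance of any of bottle_mid, tape_mid, jar_mid from where it was at the start of the episode above 0.03 m).
It also fails if it takes over 72 s, if anything falls off the work surface, if the arm or the gripper's body presses on something with over 40 N, if the wrist force passes 120 N, or if a joint passes its speed limit or range.

ROBOT

A 7-joint arm with a two-finger parallel gripper is mounted at the origin on the work surface. World frame = base frame: x ahead of the robot, y to its left, z up, the work surface at z = 0. Lengths are in m, angles in rad, forces in N, time in s.
With the tool pointing down it reaches from about 0.4 to 0.875 m from the base axis. Payload 19.3 kg.
Tool frame: the origin (TCP) lies at the centre of the arm's flange, where the gripper is bolted on; the fingertips stand 173 mm ahead of it and the grasp point (between the pads) lies 155 mm ahead of it (bot.grip_point_offset is the distance from the TCP to the grasp point, in m); z points along the fingers, x is the direction in which the jaws open and shut, and the axes are right-handed (so a half turn about z gives the same grasp; the last joint's range is limited). The gripper opens to 85 mm and grips with 20 to 120 N. Pads are 22 mm wide; open, the fingers measure 114 mm over their backs; the gripper's body (76 mm by 85 mm) begins 54 mm behind the grasp point. The pads swing forward as they close: fully open they stand 13 mm farther back than shut.
Start: joints at [-1.39, 0.521, -0.036, 1.599, 0.021, 1.021, -0.113], TCP at [0.155, 0.605, 0.405] pointing down, gripper open.
Joint ranges: [-2.91, 2.91], [-0.3, 2.13], [-1.5, 1.42], [0.17, 2.43], [-1.26, 4.41], [0.16, 1.93], [-2.52, 2.52]. Speed limits (rad/s): [1.89, 1.89, 2.39, 2.39, 3.01, 3.01, 3.01].

INTERFACE

Orientations are given as [roll, pitch, yaw] about the fixed x, y, z axes, in that order (R = Rz(yaw) Ry(pitch) Rx(roll)).
In Python, from workcell import bot gives the robot as it stands.
- The arm moves only by the tool step_arm, never from a script. Its argument "plan" is a list that holds one entry, the list of rows, each a list of 4 numbers: the shift along the world's x, y, z in cm, then the turn about the world's z in rad. A call has 1 to 12 rows; each row is the pose to reach, as a shift and turn from the pose measured when the call began; what a row does not reach only later rows make up. A row lasts 1/12 s, in which the tool goes at most 41.7 mm and 7.16 degrees, less where a joint would pass 70% of its speed; a pose out of reach is approached as far as the arm can. A call with a gripper value outside its range is refused whole. "jaw" is the closure, from 0 (fully open) to 1 (shut), set as the call begins (left out, the last holds). The fingers move at their own pace and stop on an object; "force" is the grip in N (left out, the last holds). Time passes only in rows, so rows that repeat a pose let the fingers close. It gives the time, the measured TCP pose, the force and the opening at its end, in the units of the state.
- bot.observe(): the state, without advancing time (a new reading comes with each control period).
- bot.grab_frame(name): name is "side" or "top"; returns a dict with "pixels" (384x512x3 uint8, blue, green, red), "mtx" (3x3 intrinsics, pixels), "R" (3x3) and "t" (3): a world point X has camera coordinates R X + t. Camera axes: x right, y down, z forward; pixel columns grow to the right and rows downward; lengths in m; the calibration is good to about 2 mm. A picture is of the moment at which its call begins. There is no depth.
- bot.job_done(): hands the job in, once; it reports no verdict.
The state is a dict: "clock": time; "qpos": joint angles; "qd": joint speeds; "joint_efforts": joint torques, N m; "position": TCP position; "tool_rot": TCP orientation; "force": force on the tool from outside, world axes, zero at the start; "moment": the same for the moment, N m; "grip_width": finger opening in m.
Only numpy, scipy, OpenCV 4.12 (cv2) and the standard library are available. Lean on these libraries where they do the work, as an engineer would, in place of code of your own. Each camera call takes 0.05 s, during which the arm holds its last target.

## Working session

There is one attempt and no reset: what is moved stays moved. The work goes in short steps, Python scripts to look and compute and a tool call to move; the robot and the scene stay as the last step left them, time stands still between calls to the robot, and variables do not carry over. Pictures are saved under pics/ and viewed, and the job is handed in when it is done.

Besides the shell and the picture viewer there is one more tool, called after "Call:" as name(argument=value, ...), one argument or row to a line, values as JSON. step_arm: Moves the arm, as the interface text tells. Its arguments: {"type":"object","properties":{"plan":{"type":"array"},"jaw":{"type":"number"},"force":{"type":"number"}},"required":["plan"]}

```bash
ls; mkdir -p pics; python3 - <<'E'
from workcell import bot
import cv2
for n in("side","top"):
    f=bot.grab_frame(n); cv2.imwrite(f"pics/a_{n}.png",f["pixels"]); print(n,f["mtx"].tolist(),f["R"].round(4).tolist(),f["t"].round(4).tolist())
print(bot.observe())
E
```

```text
pics
side [[374.50383803409323, 0.0, 259.38690426069365], [0.0, 374.50383803409323, 183.39182363382326], [0.0, 0.0, 1.0]] [[0.9856, -0.1684, -0.0139], [-0.101, -0.5213, -0.8474], [0.1354, 0.8366, -0.5308]] [-0.4787, 0.0736, 1.3111]
top [[451.9712828336621, 0.0, 261.97295031962824], [0.0, 451.9712828336621, 195.4000290964454], [0.0, 0.0, 1.0]] [[0.0016, -0.9998, 0.0184], [-0.9801, -0.0052, -0.1984], [0.1985, -0.0178, -0.9799]] [-0.0821, 0.4977, 1.303]
{'clock': 0.1, 'qpos': array([-1.39021802,  0.52193499, -0.0363122 ,  1.59994314,  0.0212451 ,
        1.02108543, -0.11279504]), 'qd': array([-2.15173383e-03, -1.43328041e-03, -4.15639669e-05, -2.22854444e-03,
       -2.36378719e-03, -6.33092657e-04, -4.92284124e-04]), 'joint_efforts': array([ 3.46624285e-03, -9.28491783e+01,  1.98406354e+00, -3.70530438e+01,
        1.81582285e-02,  5.25551965e-03,  4.04538594e-05]), 'position': array([0.15510215, 0.60532282, 0.4041983 ]), 'tool_rot': array([3.14147867e+00, 9.78734462e-04, 1.32002218e+00]), 'force': array([-0.09016093, -0.1834891 ,  0.45435833]), 'moment': array([ 0.00594386, -0.01997078,  0.01314537]), 'grip_width': 0.08535614377907404}
```

View pics/a_side.png

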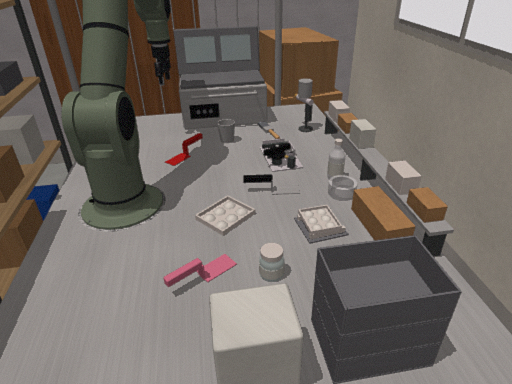

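View pics/a_top.png

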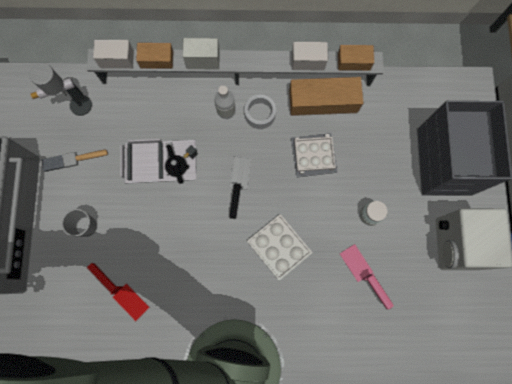

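Top view: the black-handled spatula with the steel blade is at (237,188). The pink one at (368,275), the red one at (118,290) and an orange-handled one at (75,160) are look-alikes. The small tray on the grey rest is at (315,153); the larger loose tray at (280,247) is a decoy. The bed is at (160,160) with the knob at (177,166). Next, enlarged crops to confirm.

```bash
cat > h.py <<'E'
from workcell import bot
import cv2, numpy as np
def ray(f,uv):
    d=np.linalg.inv(f["mtx"])@np.array([uv[0],uv[1],1.]); R=np.array(f["R"]);t=np.array(f["t"])
    return -R.T@t, R.T@d
def onz(f,uv,z):
    o,d=ray(f,uv); return o+d*(z-o[2])/d[2]
def proj(f,X):
    p=np.array(f["mtx"])@(np.array(f["R"])@np.array(X)+np.array(f["t"])); return p[:2]/p[2]
def crop(f,x0,y0,x1,y1,s,name):
    im=cv2.resize(f["pixels"][y0:y1,x0:x1],None,fx=s,fy=s,interpolation=cv2.INTER_CUBIC); cv2.imwrite(name,im)
def tri(f1,u1,f2,u2):
    o1,d1=ray(f1,u1);o2,d2=ray(f2,u2)
    A=np.stack([d1,-d2],1); s=np.linalg.lstsq(A,o2-o1,rcond=None)[0]
    a=o1+d1*s[0];b=o2+d2*s[1]; return (a+b)/2,np.linalg.norm(a-b)
E
python3 - <<'E'
from h import *
f=bot.grab_frame("top"); 
crop(f,210,120,350,225,5.7,"pics/b1.png"); crop(f,115,130,205,195,8,"pics/b2.png")
np.save("top0.npy",f,allow_pickle=True)
g=bot.grab_frame("side"); crop(g,230,125,360,245,5,"pics/b3.png")
np.save("side0.npy",g,allow_pickle=True)
E
```

```text
(no output)
```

View pics/b1.png

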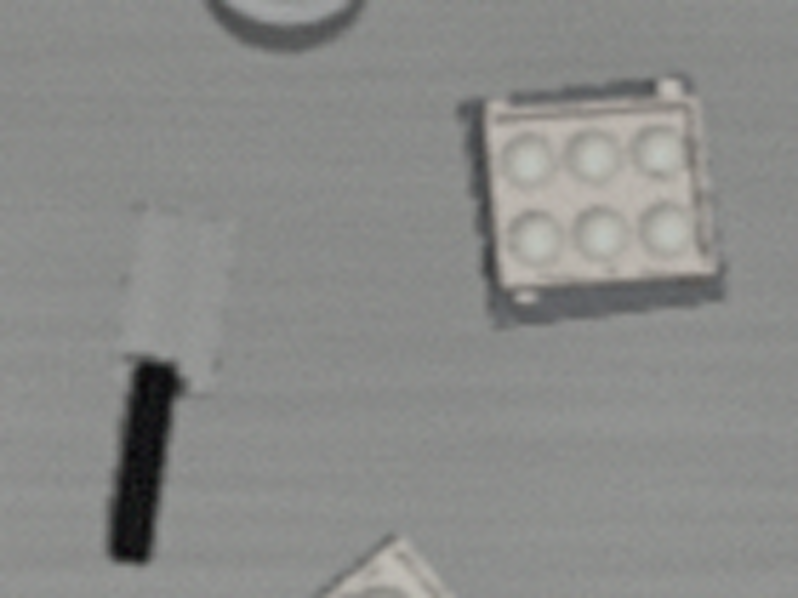

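View pics/b2.png

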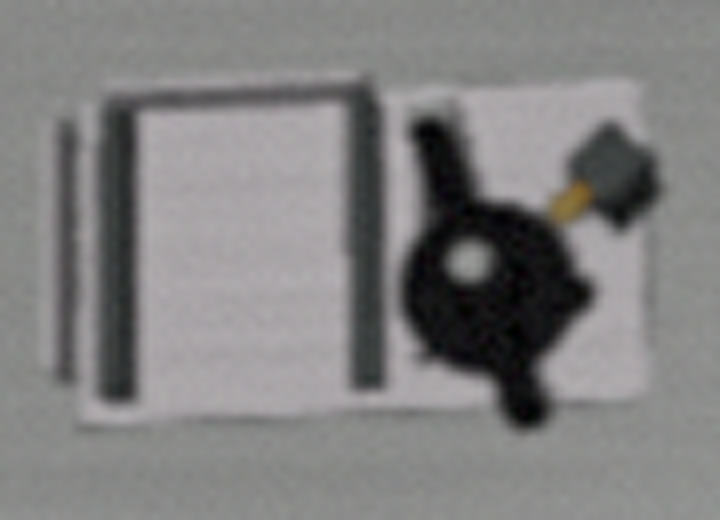

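View pics/b3.png

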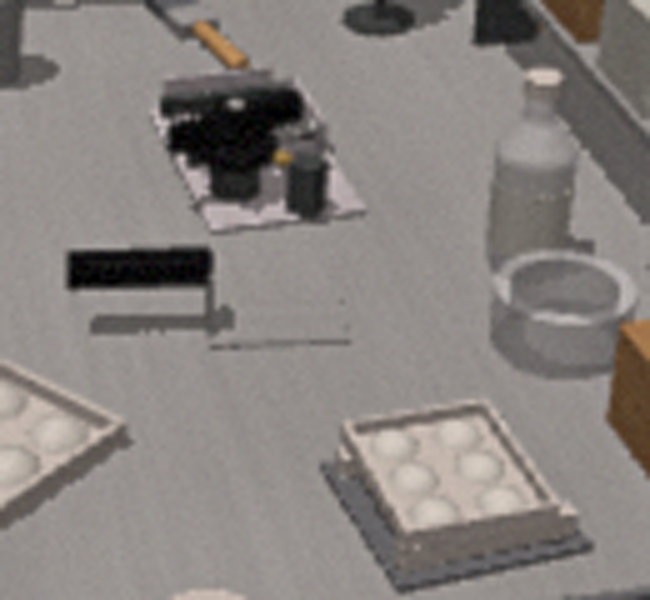

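Confirmed: the spatula has a black handle and pale blade (crop 1, blade (180,295), handle (143,460)), and it is neither pink nor red. The six-shell tray on the grey plate is at crop (600,190). The knob finger points roughly to image up at crop-2 (435,150), with the bar below right. Next I measure corners.

```bash
python3 - <<'E'
from h import *
f=np.load("top0.npy",allow_pickle=True).item();g=np.load("side0.npy",allow_pickle=True).item()
print("cam",ray(f,(0,0))[0],ray(g,(0,0))[0])
def c(o,s,pts,z,f=f):
    P=np.array([onz(f,((p[0]+.5)/s-.5+o[0],(p[1]+.5)/s-.5+o[1]),z)[:2] for p in pts]); return P.round(4)
o=(210,120)
def rep(n,P):
    print(n,P.tolist(),"c",P.mean(0).round(4),"edges",[round(float(np.linalg.norm(P[i]-P[(i+1)%len(P)])),4) for i in range(len(P))],"ang",[round(float(np.arctan2(*(P[(i+1)%len(P)]-P[i])[::-1])),3) for i in range(len(P))])
rep("tray",c(o,5.7,[(487,100),(693,90),(718,268),(503,290)],.038))
rep("restplate",c(o,5.7,[(460,103),(690,75),(722,300),(495,325)],.006))
rep("reststubs",c(o,5.7,[(672,88),(525,296)],.024))
rep("handle",c(o,5.7,[(138,360),(178,362),(150,562),(110,560)],.064))
rep("blade",c(o,5.7,[(143,207),(237,222),(212,390),(122,355)],.003))
o=(115,130)
rep("bedplate",c(o,8,[(640,82),(647,398),(80,425)],.006))
rep("runners L",c(o,8,[(105,100),(137,105),(135,400),(100,400)],.024))
rep("runners R",c(o,8,[(350,95),(380,95),(383,387),(352,387)],.024))
rep("bar",c(o,8,[(432,130),(525,405)],.082))
# masks
h=cv2.cvtColor(f["pixels"],cv2.COLOR_BGR2HSV)
m=cv2.inRange(h,(0,0,0),(180,255,45)); n,l,st,ce=cv2.connectedComponentsWithStats(m)
for i in range(1,n):
    if st[i][4]>60:print(st[i],ce[i])
m2=(l==l[200,235]).astype(np.uint8);
if m2[200,235]: 
    r=cv2.minAreaRect(np.argwhere(m2)[:,::-1].astype(np.float32)); print(r)
    b=cv2.boxPoints(r); rep("handle mask",np.array([onz(f,p,.064)[:2] for p in b]))
E
```

```text
cam [ 0.22931118 -0.05632076  1.37711463] [ 0.30174659 -1.13905485  0.75164449]
tray [[0.6859, -0.1831], [0.6925, -0.2959], [0.592, -0.3066], [0.579, -0.1903]] c [ 0.6374 -0.244 ] edges [0.113, 0.1011, 0.117, 0.1071] ang [-1.512, -3.036, 1.682, 0.067]
restplate [[0.6949, -0.171], [0.7124, -0.3002], [0.5825, -0.3142], [0.5675, -0.1888]] c [ 0.6393 -0.2436] edges [0.1304, 0.1307, 0.1263, 0.1286] ang [-1.436, -3.034, 1.69, 0.139]
reststubs [[0.6984, -0.2868], [0.5794, -0.2036]] c [ 0.6389 -0.2452] edges [0.1452, 0.1452] ang [2.531, -0.61]
handle [[0.5333, 0.0039], [0.5323, -0.017], [0.4267, -0.0038], [0.4276, 0.0168]] c [ 0.48 -0.  ] edges [0.0209, 0.1064, 0.0206, 0.1065] ang [-1.619, 3.017, 1.527, -0.121]
blade [[0.6343, 0.0051], [0.626, -0.0469], [0.5308, -0.0339], [0.5501, 0.0154]] c [ 0.5853 -0.0151] edges [0.0527, 0.0961, 0.0529, 0.0848] ang [-1.729, 3.006, 1.198, -0.122]
bedplate [[0.6854, 0.1326], [0.5569, 0.1258], [0.5449, 0.3443]] c [0.5957 0.2009] edges [0.1287, 0.2188, 0.2541] ang [-3.089, 1.626, -0.985]
runners L [[0.6705, 0.3374], [0.6685, 0.3249], [0.5507, 0.3188], [0.5506
[... 654 characters left out ...]
7423 164.94329897]
[505 180   7  53 125] [508.816 203.424]
[230 184  11  34 209] [234.53588517 200.3923445 ]
[439 220  10  10  93] [443.40860215 224.6344086 ]
[  5 228  21  52 569] [ 17.12126538 255.19332162]
[ 198  337   71   29 1209] [234.6426799  352.15632754]
[   0  354  230   30 3526] [ 94.07543959 367.55927396]
((234.5167236328125, 200.5028839111328), (6.558406829833984, 33.70953369140625), 9.7824068069458)
handle mask [[0.4314241912047217, 0.018199770452051456], [0.5314604405207811, 0.002800332485117081], [0.5281708137407961, -0.016466050518343767], [0.42820651171181257, -0.0007820157693971333]] c [0.4798 0.0009] edges [0.1012, 0.0195, 0.1012, 0.0193] ang [-0.153, -1.74, 2.986, 1.403]
```

```bash
python3 - <<'E'
from h import *
f=np.load("top0.npy",allow_pickle=True).item();g=np.load("side0.npy",allow_pickle=True).item()
print("jar top",onz(f,(375.5,210),.085)); print("jar side",onz(g,(271,251),.085))
print("bottle top",onz(f,(222.5,91),.16), "side",onz(g,(338,142),.16)); print("tape",onz(f,(260,109),.048),onz(g,(343,185),.048))
for p in [(311,250),(281,215),(248,242),(282,279)]: print("big",onz(f,p,.016))
# predicted points back in side view
for n,X in dict(grip_top=(.490,-.001,.064),blade=(.58,-.013,.003),tray=(.6374,-.244,.038),knob=(.588,.1805,.082),seat=(.6125,.282,.024)).items(): 
    p=proj(g,X); print(n,p.round(1),((p-[230,125])*5).round())
E
```

```text
jar top [ 0.4493948  -0.41045786  0.085     ]
jar side [ 0.4457028  -0.42077055  0.085     ]
bottle top [0.78175015 0.03573703 0.16      ] side [0.7769481 0.0155296 0.16     ]
tape [ 0.77362779 -0.07380038  0.048     ] [ 0.76647082 -0.0961839   0.048     ]
big [ 0.33832287 -0.22864412  0.016     ]
big [ 0.44431971 -0.13910309  0.016     ]
big [ 0.36170807 -0.03917174  0.016     ]
big [ 0.25242785 -0.1407768   0.016     ]
grip_top [260.4 175.1] [152. 251.]
blade [285.2 188.6] [276. 318.]
tray [320.1 216.7] [450. 458.]
knob [276.7 146. ] [234. 105.]
seat [277.2 147.3] [236. 112.]
```

Call:
step_arm(
  plan=[
    [[1.5,-2.7,0,0.06],[3.5,-6.3,0,0.12],[5.5,-9.9,0,0.12],[7.5,-13.5,0,0.12],[9.5,-17.1,0,0.12],[11.5,-20.7,0,0.12],[13.5,-24.3,0,0.12],[15.5,-27.9,0,0.12],[17.5,-31.5,0,0.12],[19.5,-35.1,0,0.12],[21.5,-38.7,0,0.12],[23.5,-42.3,0,0.12]],
  ],
  jaw=0,
  force=100,
)

```text
clock: 1.2
position: [0.3906, 0.1804, 0.4046]
tool_rot: [3.141, 0.0, 1.44]
force: [1.5, 1.3, -0.2]
grip_width: 0.0855
```

Call:
step_arm(
  plan=[
    [[1.5,-2.7,-1,0],[3.3,-6.0,-3,0],[5.1,-9.3,-5,0],[6.9,-12.6,-7,0],[8.7,-15.8,-9,0],[9.9,-18.1,-11,0],[9.9,-18.1,-13,0],[9.9,-18.1,-15,0],[9.9,-18.1,-17,0],[9.9,-18.1,-18.5,0],[9.9,-18.1,-19.5,0],[9.9,-18.1,-19.7,0]],
  ],
)

```text
clock: 2.2
position: [0.4892, -0.0006, 0.2062]
tool_rot: [-3.14, 0.001, 1.44]
force: [-1.3, -0.1, -0.4]
grip_width: 0.0854
```

```bash
python3 - <<'E'
from h import *
f=bot.grab_frame("top");g=bot.grab_frame("side"); 
crop(f,190,130,290,230,5,"pics/c1.png"); crop(g,200,110,330,220,5,"pics/c2.png")
a=cv2.imread("pics/c1.png");b=cv2.imread("pics/c2.png")
b=cv2.resize(b,None,fx=.46,fy=.46); a=a[:b.shape[0]*5] 
c=np.zeros((500,500+b.shape[1],3),np.uint8);c[:,:500]=a;c[:b.shape[0],500:]=b;cv2.imwrite("pics/c.png",c)
print(bot.observe()["position"],bot.observe()["tool_rot"])
E
```

```text
[ 0.4895821  -0.00062664  0.20760903] [-3.14154215e+00  4.06512484e-04  1.44005391e+00]
```

View pics/c.png

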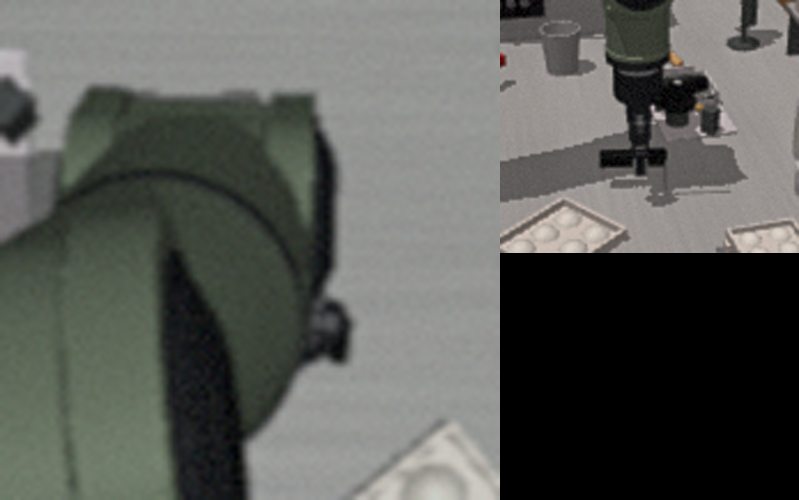

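The side view shows the finger in front of the handle, near its middle (crop (640,160)). Closing now.

Call:
step_arm(
  plan=[
    [[0,0,0,0],[0,0,0,0],[0,0,0,0],[0,0,0,0],[0,0,0,0],[0,0,0,0],[0,0,0,0],[0,0,0,0]],
  ],
  jaw=1,
  force=100,
)

```text
clock: 2.97
position: [0.4897, -0.0006, 0.208]
tool_rot: [3.141, 0.0, 1.44]
force: [-1.5, -0.2, 8.7]
grip_width: 0.0204
```

Call:
step_arm(
  plan=[
    [[0,0,0.3,0],[0,0,1,0],[0,0,2,0],[0,0,3,0],[0,0,4,0],[0,0,5,0],[0,0,6,0],[0,0,6,0],[0,0,6,0]],
  ],
)

```text
clock: 3.72
position: [0.4898, -0.0006, 0.2687]
tool_rot: [3.14, -0.0, 1.44]
force: [0.3, 0.3, -1.8]
grip_width: 0.0205
```

```bash
python3 - <<'E'
from h import *
g=bot.grab_frame("side"); crop(g,200,90,340,190,5.7,"pics/d2.png");f=bot.grab_frame("top"); crop(f,200,110,340,210,5.7,"pics/d1.png")
s=bot.observe();print(s["position"],s["tool_rot"],s["grip_width"],s["force"],s["moment"])
E
```

```text
[ 0.48957363 -0.000543    0.26779647] [3.14136008e+00 2.48391385e-04 1.44029520e+00] 0.020435034602360715 [ 0.34709689  0.3604534  -2.48962916] [ 0.01995286  0.16389878 -0.06092159]
```

View pics/d2.png

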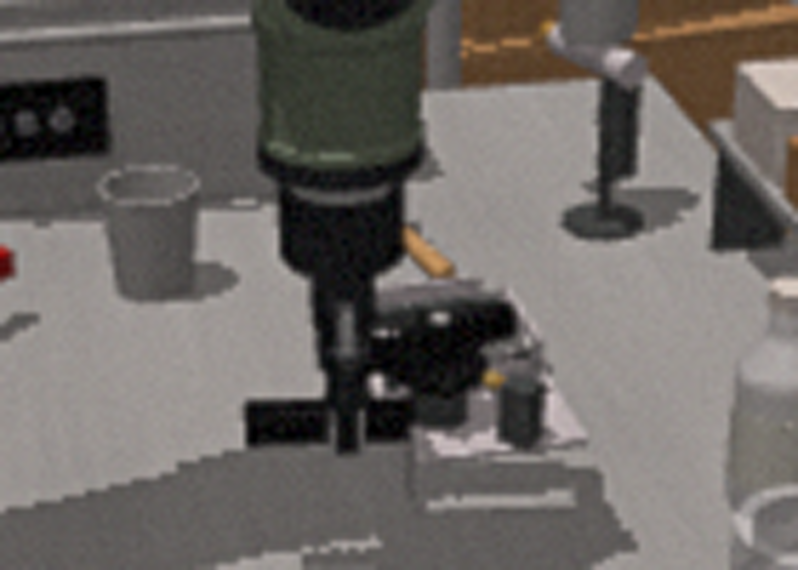

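View pics/d1.png

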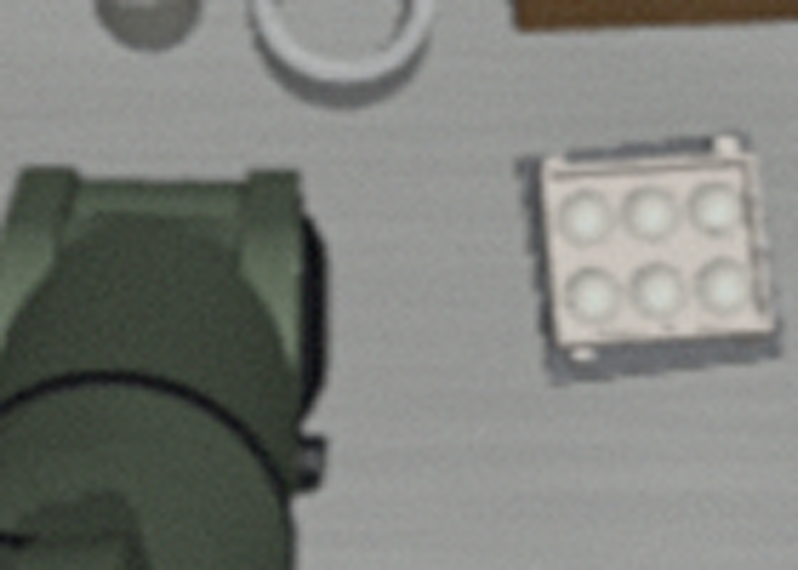

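Call:
step_arm(
  plan=[
    [[-0.3,-1.3,0,0.03],[-0.9,-4.0,0,0.06],[-1.5,-7.0,0,0.1],[-2.2,-10.0,0,0.13],[-2.8,-13.0,0,0.16],[-3.5,-16.0,0,0.19],[-4.2,-19.0,0,0.22],[-4.8,-22.0,0,0.24],[-5.4,-24.5,0,0.255],[-5.8,-26.4,0,0.255],[-5.9,-27,-0.5,0.255],[-5.9,-27,-1.5,0.255]],
  ],
)

```text
clock: 4.82
position: [0.4301, -0.2722, 0.2525]
tool_rot: [3.141, 0.001, 1.692]
force: [1.0, -0.4, -1.2]
grip_width: 0.0206
```

Call:
step_arm(
  plan=[
    [[0,0,-1,0],[0,0,-2,0],[0,0,-2.8,0],[0,0,-3.2,0],[0,0,-3.3,0],[0,0,-3.3,0]],
  ],
)

```text
clock: 5.32
position: [0.4302, -0.2718, 0.2192]
tool_rot: [3.141, 0.001, 1.693]
force: [-0.3, -0.7, -1.0]
grip_width: 0.0207
```

```bash
python3 - <<'E'
from h import *
g=bot.grab_frame("side"); crop(g,220,160,380,280,5,"pics/e2.png");f=bot.grab_frame("top"); crop(f,240,110,380,210,5.7,"pics/e1.png")
s=bot.observe();print(s["position"],s["tool_rot"],s["grip_width"],s["force"],s["moment"])
E
```

```text
[ 0.43032192 -0.27207387  0.21981528] [3.14048813e+00 1.35953395e-03 1.69269834e+00] 0.0205536061718465 [ 0.33690341 -0.00318069 -0.78588945] [ 0.01488822  0.08204092 -0.04903106]
```

View pics/e2.png

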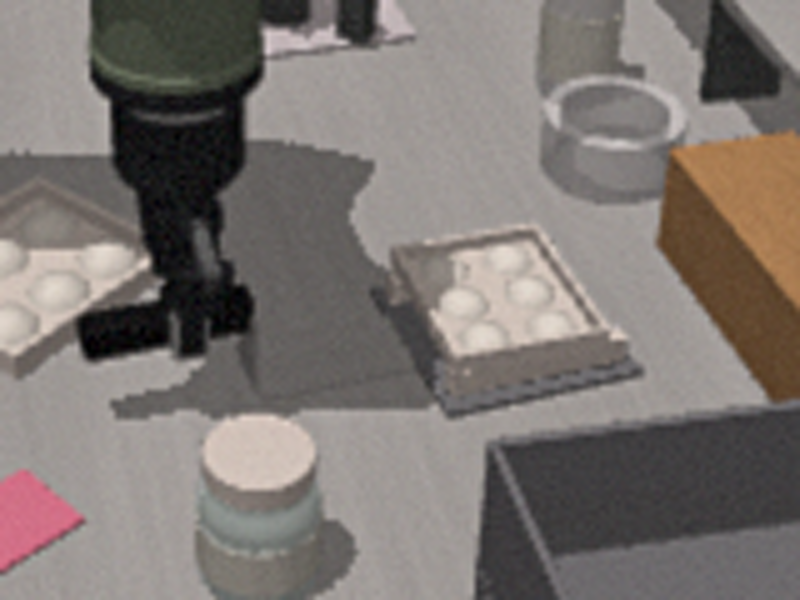

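View pics/e1.png

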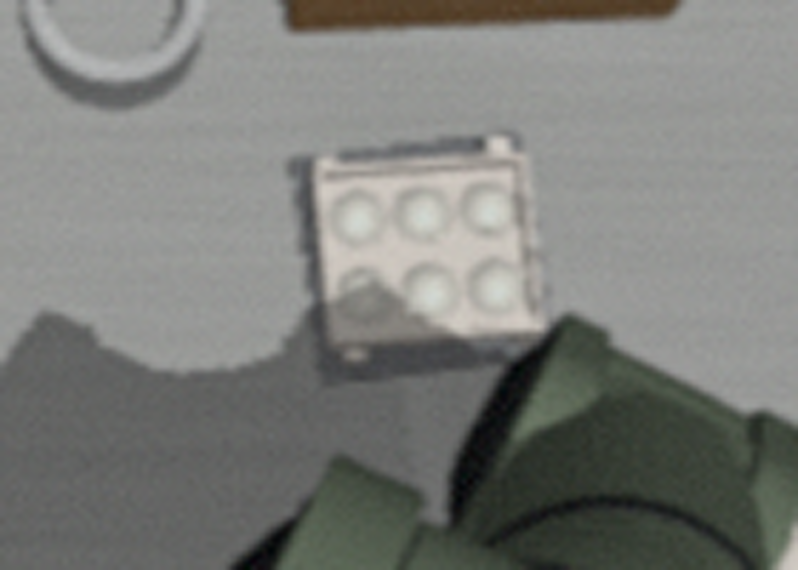

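```bash
python3 - <<'E'
from h import *
g=np.load("side0.npy",allow_pickle=True).item();f=np.load("top0.npy",allow_pickle=True).item()
y=.123;R=np.array([[np.cos(y),-np.sin(y)],[np.sin(y),np.cos(y)]])
for l in [(.14,-.028),(.04,-.028),(.14,.028),(.04,.028)]:
    X=list(np.array([.4303,-.2720])+R@l)+[.0148]
    print(l,np.round(X,3),((proj(g,X)-[220,160])*5).round(),((proj(f,X)-[240,110])*5.7).round())
im=cv2.imread("pics/e2.png")[240:440,220:480]; im=cv2.resize(im,None,fx=3,fy=3); im=cv2.convertScaleAbs(im,alpha=2.2,beta=-60); cv2.imwrite("pics/e3.png",im)
E
```

```text
(0.14, -0.028) [ 0.573 -0.283  0.015] [415. 363.] [494. 368.]
(0.04, -0.028) [ 0.473 -0.295  0.015] [259. 396.] [522. 547.]
(0.14, 0.028) [ 0.566 -0.227  0.015] [381. 309.] [393. 379.]
(0.04, 0.028) [ 0.467 -0.239  0.015] [231. 340.] [419. 559.]
```

View pics/e3.png

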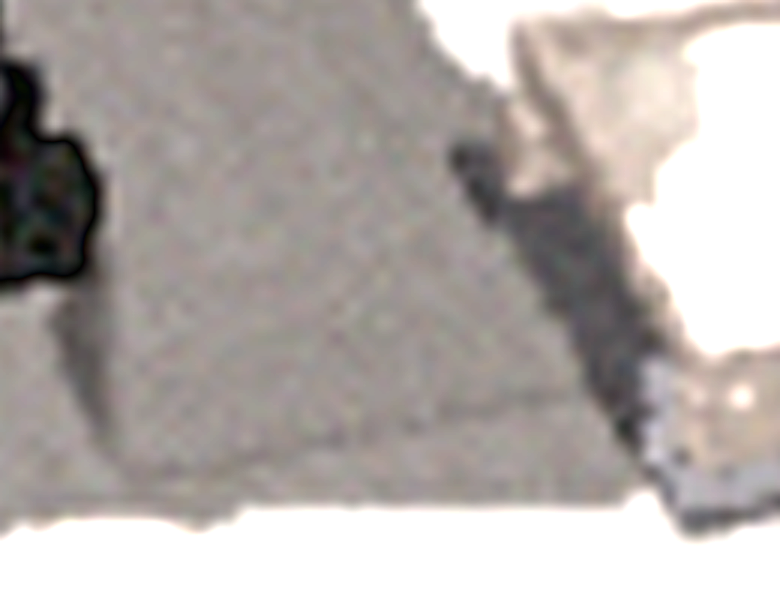

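Call:
step_arm(
  plan=[
    [[0.2,0.0,0.2,0],[0.8,0.1,0.2,0],[1.8,0.3,0.2,0],[2.8,0.4,0.2,0],[3.8,0.6,0.2,0],[4.8,0.7,0.2,0],[5.8,0.8,0.2,0],[6.8,1.0,0.2,0],[7.8,1.1,0.2,0],[8.6,1.2,0.2,0],[9.2,1.3,0.2,0],[9.2,1.3,0.2,0]],
  ],
)

```text
clock: 6.42
position: [0.5235, -0.2586, 0.2217]
tool_rot: [3.14, 0.001, 1.694]
force: [-0.6, 0.9, -1.8]
grip_width: 0.0207
```

```bash
python3 - <<'E'
from h import *
g=bot.grab_frame("side"); crop(g,240,160,380,260,5.7,"pics/g2.png")
s=bot.observe();print(s["position"],s["tool_rot"],s["grip_width"],s["force"],s["moment"])
E
```

```text
[ 0.52264761 -0.25889242  0.2216947 ] [3.14048199e+00 1.32556120e-03 1.69307943e+00] 0.020330718494434824 [-1.85206155 -0.23630528 -1.88128147] [-0.02614676  0.11411505 -0.00223716]
```

View pics/g2.png

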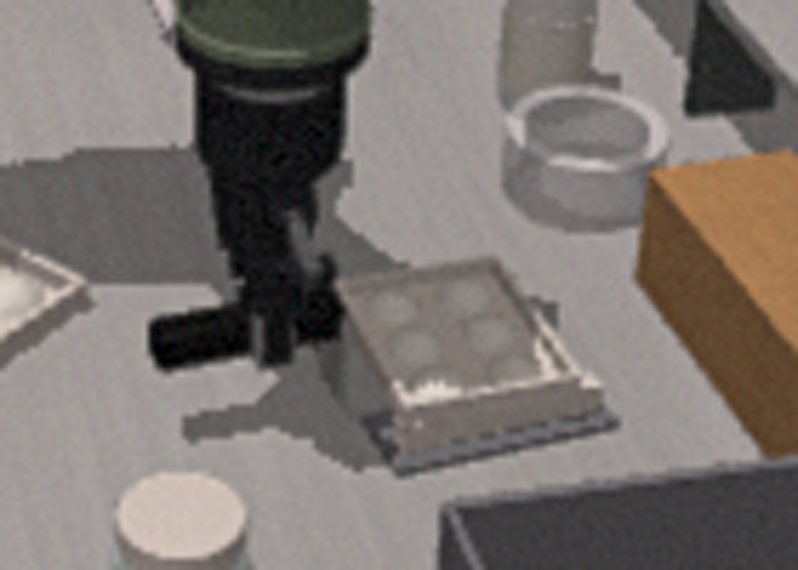

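Call:
step_arm(
  plan=[
    [[0.4,0.1,0,0],[0.9,0.1,0,0],[1.4,0.2,0,0],[1.8,0.2,0,0],[1.8,0.2,0.1,0],[1.8,0.2,0.4,0],[1.8,0.2,0.7,0],[1.8,0.2,1.0,0],[1.8,0.2,1.4,0],[1.8,0.2,1.8,0],[1.8,0.2,2.2,0],[1.8,0.2,2.4,0]],
  ],
)

```text
clock: 7.47
position: [0.5407, -0.257, 0.2464]
tool_rot: [3.14, 0.002, 1.693]
force: [0.6, -0.2, -2.6]
grip_width: 0.0203
```

```bash
python3 - <<'E'
from h import *
g=bot.grab_frame("side"); crop(g,240,160,380,260,5.7,"pics/i2.png")
s=bot.observe();print(s["position"],s["tool_rot"],s["grip_width"],s["force"],s["moment"])
E
```

```text
[ 0.54074382 -0.25698653  0.24654407] [3.13977289e+00 1.71971893e-03 1.69300619e+00] 0.020616805004247254 [-0.00455043 -0.8369843  -1.66466893] [-0.03595122  0.15568098  0.02804411]
```

View pics/i2.png

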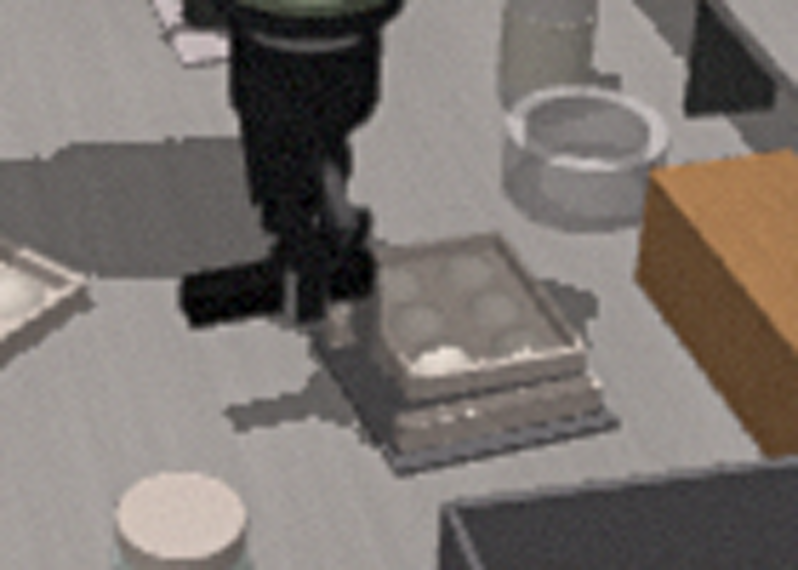

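Call:
step_arm(
  plan=[
    [[0,0,0.4,0],[0,0,1.2,0],[0,0.2,2.2,0],[-0.1,0.7,3.4,0],[-0.1,1.5,4.6,0],[-0.2,2.6,5.8,0],[-0.2,4.0,6.8,0],[-0.3,5.6,7.6,0],[-0.4,7.3,8.0,0],[-0.5,9.1,8.0,-0.01],[-0.6,11.0,8.0,-0.01],[-0.7,13.0,8.0,-0.01]],
  ],
)

```text
clock: 8.52
position: [0.5335, -0.1249, 0.3275]
tool_rot: [3.139, 0.002, 1.684]
force: [0.3, -0.1, -2.2]
grip_width: 0.0204
```

Call:
step_arm(
  plan=[
    [[-0.1,2.0,0,0],[-0.2,4.0,0,0],[-0.3,6.0,0,0],[-0.4,8.0,0,-0.01],[-0.5,10.0,0,-0.01],[-0.6,12.0,0,-0.01],[-0.7,14.0,0,-0.02],[-0.8,16.0,0,-0.02],[-0.9,18.0,0,-0.02],[-1.0,20.0,0,-0.03],[-1.1,22.0,0,-0.03],[-1.2,24.0,0,-0.03]],
  ],
)

```text
clock: 9.52
position: [0.5205, 0.1174, 0.3283]
tool_rot: [3.139, 0.001, 1.655]
force: [1.4, 0.3, -2.6]
grip_width: 0.0204
```

Call:
step_arm(
  plan=[
    [[-0.1,2.0,0,0],[-0.2,4.0,0,0],[-0.2,6.0,0,0],[-0.3,7.9,0,-0.01],[-0.3,9.7,0,-0.01],[-0.4,11.3,0,-0.01],[-0.4,12.7,0,-0.01],[-0.5,13.9,0,-0.01],[-0.5,14.8,0,-0.01],[-0.5,15.4,0,-0.01],[-0.5,15.7,0,-0.01],[-0.5,15.8,0,-0.01]],
  ],
)

```text
clock: 10.52
position: [0.5155, 0.2755, 0.3282]
tool_rot: [3.139, 0.001, 1.645]
force: [-0.0, -0.3, -1.8]
grip_width: 0.0204
```

```bash
python3 - <<'E'
from h import *
f=bot.grab_frame("top");g=bot.grab_frame("side"); crop(f,95,100,235,200,5.7,"pics/j1.png"); crop(g,200,70,340,170,5.7,"pics/j2.png")
np.save("top1.npy",f,allow_pickle=True)
s=bot.observe();print(s["position"],s["tool_rot"],s["grip_width"],s["force"],s["moment"])
E
```

```text
[0.51567006 0.27492161 0.32824294] [3.13884416e+00 1.50599125e-03 1.64413977e+00] 0.02046907101692898 [-0.31139996 -0.2833012  -2.75903018] [ 0.04424771  0.17623011 -0.00651308]
```

View pics/j1.png

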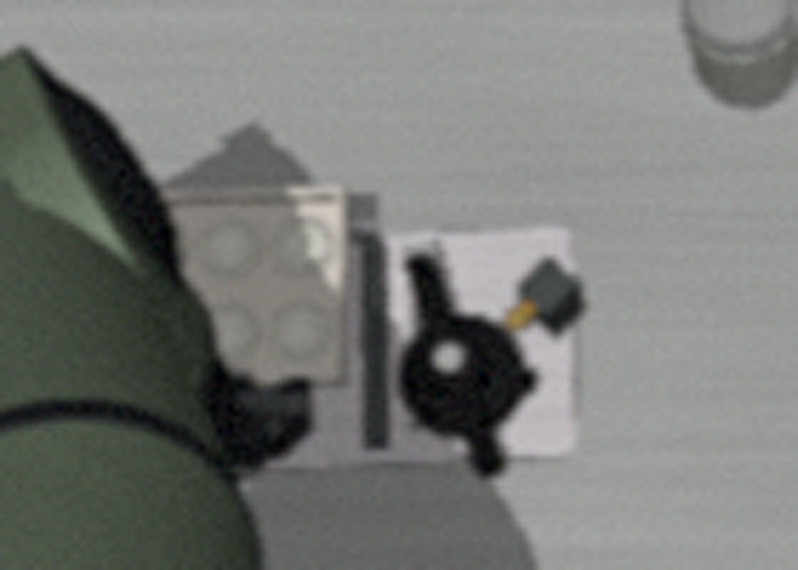

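View pics/j2.png

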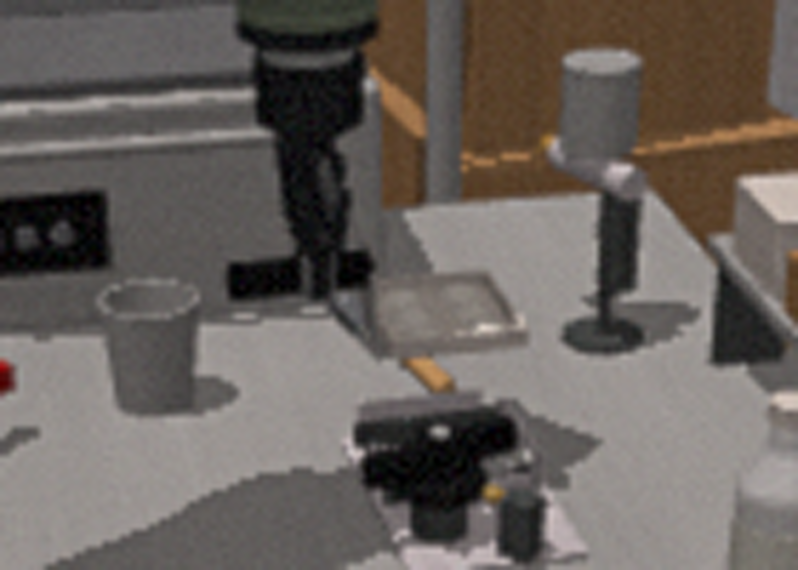

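```bash
python3 - <<'E'
from h import *
f=np.load("top1.npy",allow_pickle=True).item()
c=lambda p,z:onz(f,((p[0]+.5)/5.7-.5+95,(p[1]+.5)/5.7-.5+100),z)
a=c((346,187),.137);b=c((344,384),.137);print(a,b,np.linalg.norm(a-b),np.arctan2(*(a-b)[[1,0]]))
m=(a+b)/2; y=.04; n=np.array([-np.sin(y),np.cos(y),0]); print("tray c",m+n*.058)
im=cv2.imread("pics/j1.png")[150:420,160:440]; cv2.imwrite("pics/j3.png",cv2.resize(im,None,fx=2.1,fy=2.1))
E
```

```text
[0.66320734 0.22753949 0.137     ] [0.56078861 0.22358216 0.137     ] 0.10249515434832977 0.03861952205482757
tray c [0.6096786  0.28351444 0.137     ]
```

View pics/j3.png

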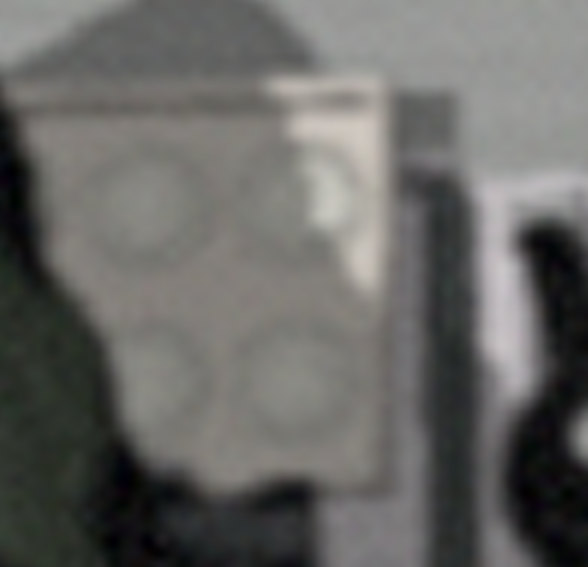

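Call:
step_arm(
  plan=[
    [[0.1,0,-0.4,0],[0.2,0,-1.2,0],[0.2,0,-2.3,0],[0.2,0,-3.4,0],[0.2,0,-4.5,0],[0.2,0,-5.6,0],[0.2,0,-6.6,0],[0.2,0,-7.3,0],[0.2,0,-7.7,0],[0.2,0,-8.0,0],[0.2,0,-8.0,0]],
  ],
)

```text
clock: 11.53
position: [0.5176, 0.2749, 0.2478]
tool_rot: [3.139, 0.002, 1.644]
force: [0.3, 0.2, -1.2]
grip_width: 0.0204
```

```bash
python3 - <<'E'
from h import *
f=bot.grab_frame("top");g=bot.grab_frame("side"); crop(f,115,120,215,195,8,"pics/k1.png"); crop(g,220,100,320,170,8,"pics/k2.png")
np.save("top1.npy",f,allow_pickle=True)
s=bot.observe();print(s["position"],s["tool_rot"],s["force"],s["moment"])
E
```

```text
[0.5177749  0.27501855 0.24852837] [3.13842985e+00 1.28055824e-03 1.64418746e+00] [ 0.17414196  1.01195836 -1.81478007] [-0.05056114  0.10450667 -0.03178243]
```

View pics/k1.png

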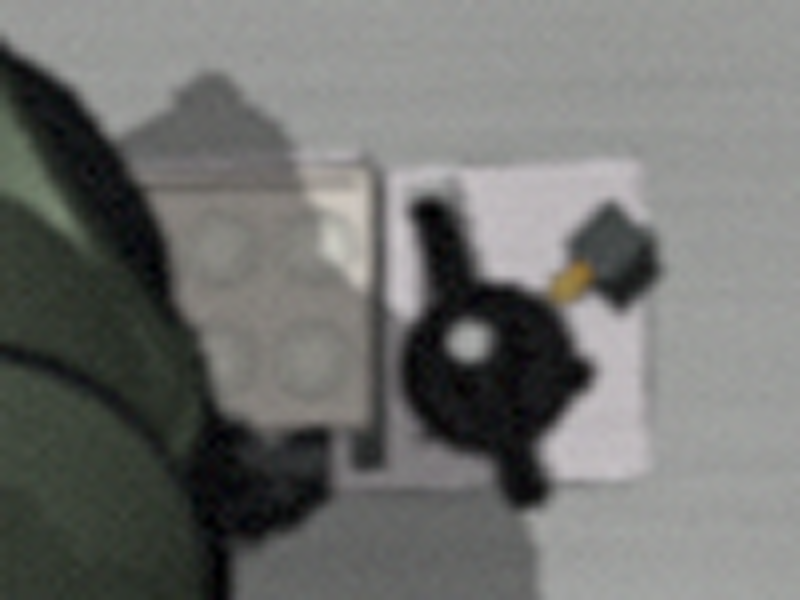

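View pics/k2.png

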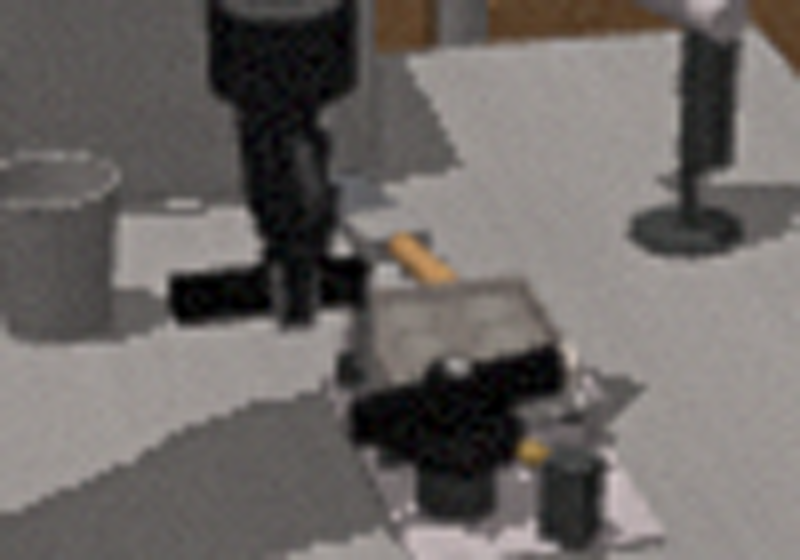

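Call:
step_arm(
  plan=[
    [[0,0,-0.3,0],[0,0,-0.8,0],[0,0,-1.3,0],[0,0,-1.6,0],[0,0,-1.8,0],[0,0,-2.0,0],[0,0,-2.2,0],[0,0,-2.4,0],[0,0,-2.6,0],[0,0,-2.7,0],[0,0,-2.7,0]],
  ],
)

```text
clock: 12.55
position: [0.5177, 0.275, 0.2213]
tool_rot: [3.139, 0.001, 1.644]
force: [-0.5, -0.6, -1.4]
grip_width: 0.0206
```

```bash
python3 - <<'E'
from h import *
f=bot.grab_frame("top");g=bot.grab_frame("side"); crop(f,115,120,215,195,8,"pics/l1.png"); crop(g,220,100,320,170,8,"pics/l2.png")
np.save("top1.npy",f,allow_pickle=True)
s=bot.observe();print(s["position"],s["tool_rot"],s["force"],s["moment"])
E
```

```text
[0.5177981  0.27502269 0.2215672 ] [3.13837069e+00 1.31485455e-03 1.64427981e+00] [-0.51141045  0.30254863 -0.93792294] [ 0.03160923  0.05577964 -0.00399579]
```

View pics/l1.png

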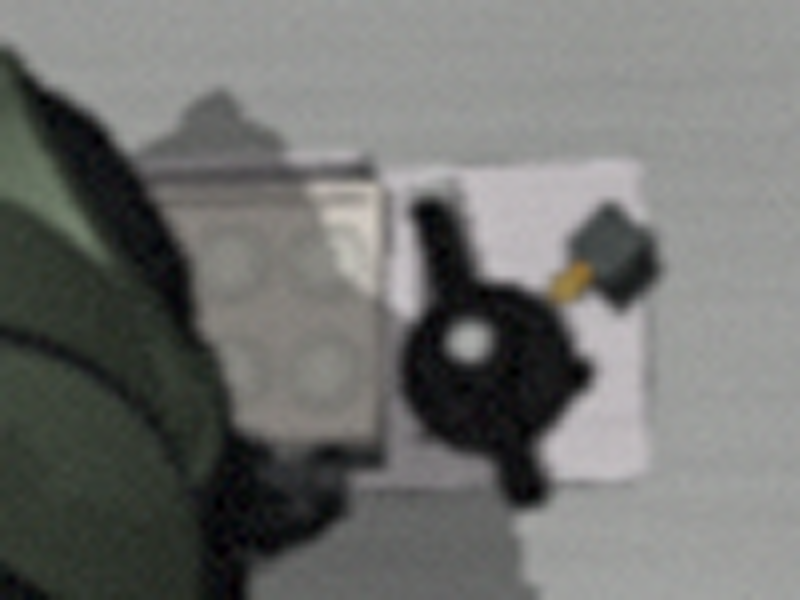

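View pics/l2.png

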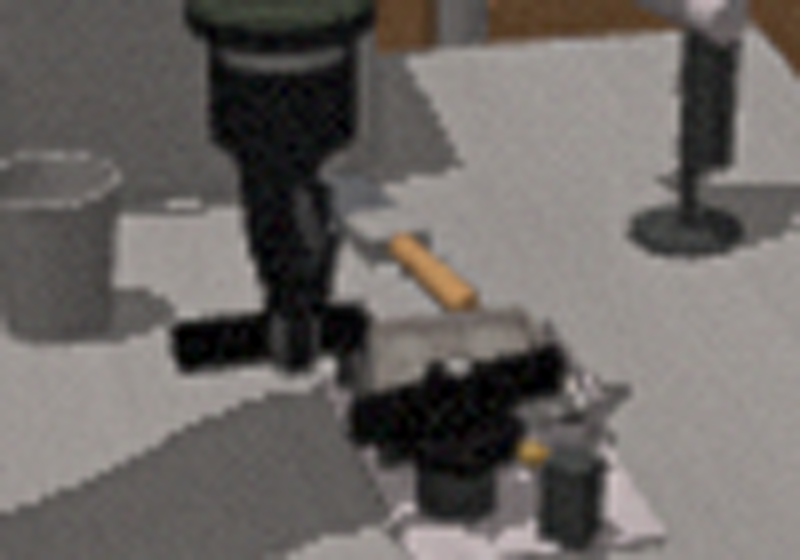

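Call:
step_arm(
  plan=[
    [[-0.3,0,0,0],[-1.0,-0.1,0,0],[-2.0,-0.1,0,0],[-3.2,-0.2,0,0],[-4.5,-0.3,0,0],[-5.8,-0.4,0,0],[-7.1,-0.5,0,0],[-8.4,-0.6,0,0],[-9.7,-0.7,0,0],[-11.0,-0.8,0,0],[-12.3,-0.9,0,0],[-13.0,-1.0,0,0]],
  ],
)

```text
clock: 13.65
position: [0.3858, 0.2648, 0.2217]
tool_rot: [3.139, 0.001, 1.645]
force: [0.1, 0.1, -1.4]
grip_width: 0.0201
```

Call:
step_arm(
  plan=[
    [[-0.4,0.6,0,0],[-0.7,1.5,0,0],[-1.0,2.4,0,0],[-1.0,3.0,0,0],[-1.0,3.0,-0.4,0],[-1.0,3.0,-0.8,0],[-1.0,3.0,-1.2,0],[-1.0,3.0,-1.35,0],[-1.0,3.0,-1.4,0],[-1.0,3.0,-1.4,0],[-1.0,3.0,-1.4,0]],
  ],
)

```text
clock: 14.57
position: [0.3757, 0.2944, 0.2079]
tool_rot: [3.14, 0.002, 1.645]
force: [-6.7, -1.8, 16.4]
grip_width: 0.0206
```

```bash
python3 - <<'E'
from h import *
f=bot.grab_frame("top");g=bot.grab_frame("side"); crop(f,95,120,215,210,6.6,"pics/m1.png"); crop(g,200,100,320,180,6.6,"pics/m2.png")
np.save("top1.npy",f,allow_pickle=True)
s=bot.observe();print(s["position"],s["tool_rot"],s["force"],s["moment"])
E
```

```text
[0.37567736 0.29442823 0.20786902] [3.13984003e+00 1.72272484e-03 1.64475900e+00] [-6.64584008 -1.02645478 16.48252656] [-0.38999377  1.03152062  0.00786214]
```

View pics/m1.png

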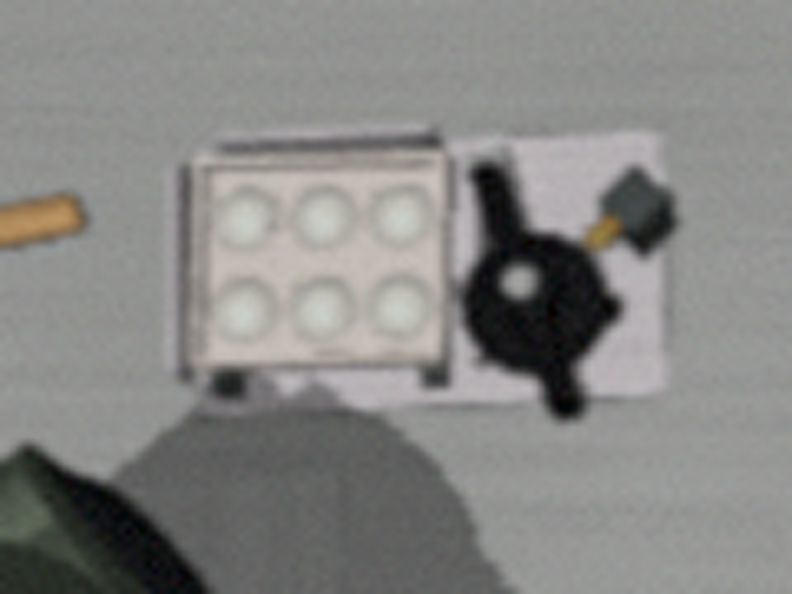

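View pics/m2.png

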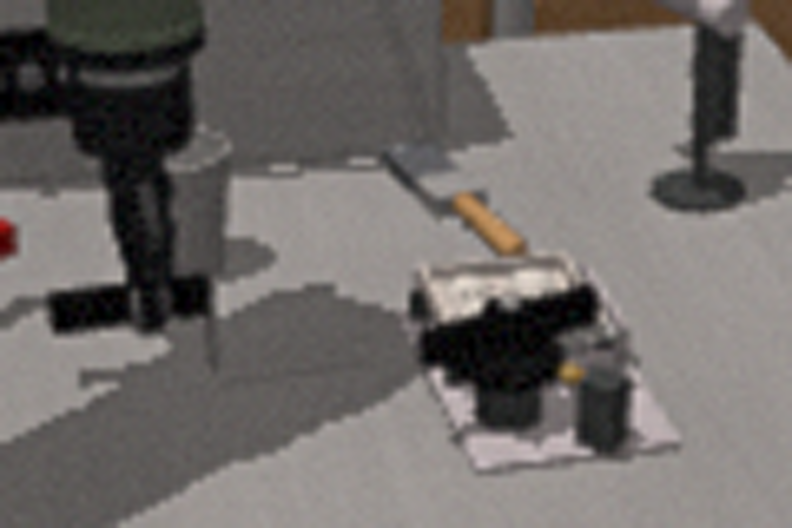

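Call:
step_arm(
  plan=[
    [[0,0,0.1,0],[0,0,0.1,0],[0,0,0.1,0],[0,0,0.1,0],[0,0,0.1,0],[0,0,0.1,0],[0,0,0.1,0]],
  ],
  jaw=0,
)

```text
clock: 15.25
position: [0.3757, 0.2944, 0.2088]
tool_rot: [3.14, 0.002, 1.645]
force: [-0.0, -0.6, 0.4]
grip_width: 0.0854
```

Call:
step_arm(
  plan=[
    [[0,0,1,0],[0,0,3,0],[0,0,5,0],[0,0,8,0],[0,0,11,0],[0,0,12,0]],
  ],
)

```text
clock: 15.75
position: [0.3761, 0.2945, 0.333]
tool_rot: [3.137, -0.001, 1.644]
force: [0.6, -0.3, -0.1]
grip_width: 0.0855
```

```bash
python3 - <<'E'
from h import *
f=bot.grab_frame("top");g=bot.grab_frame("side"); crop(f,95,120,215,210,6.6,"pics/n1.png"); crop(g,180,100,300,180,6.6,"pics/n2.png")
c=lambda p,z:onz(f,((p[0]+.5)/6.6-.5+95,(p[1]+.5)/6.6-.5+120),z)
P=np.array([c(p,.038) for p in [(195,155),(447,152),(447,362),(192,368)]]);print(P.round(4).tolist(),P.mean(0))
s=bot.observe();print(s["position"],s["tool_rot"],s["grip_width"],s["force"])
for a in(.3,.35):
  print([ (proj(f,(.588+r*np.cos(a),.1805+r*np.sin(a),.082))*6.6-np.array([95,120])*6.6).round() for r in(-.062,0,.062)])
E
```

```text
[[0.6626, 0.3441, 0.038], [0.665, 0.2271, 0.038], [0.5639, 0.2225, 0.038], [0.5604, 0.3391, 0.038]] [0.61297847 0.2831823  0.038     ]
[0.37596676 0.29459245 0.33114294] [ 3.13684161e+00 -9.18946176e-04  1.64464267e+00] 0.08521567298889937 [ 0.1383815  -0.50704476 -0.77350382]
[array([557., 413.]), array([521., 284.]), array([486., 157.])]
[array([564., 411.]), array([521., 284.]), array([479., 159.])]
```

View pics/n1.png

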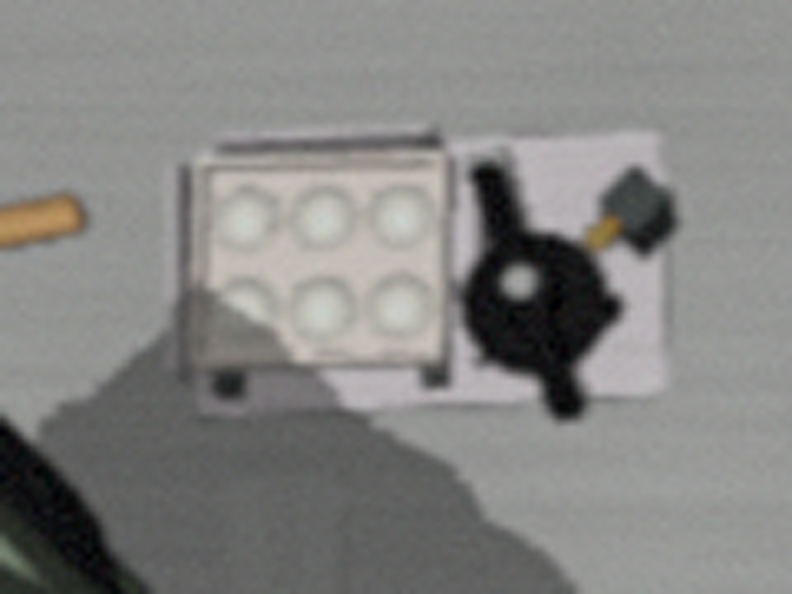

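View pics/n2.png

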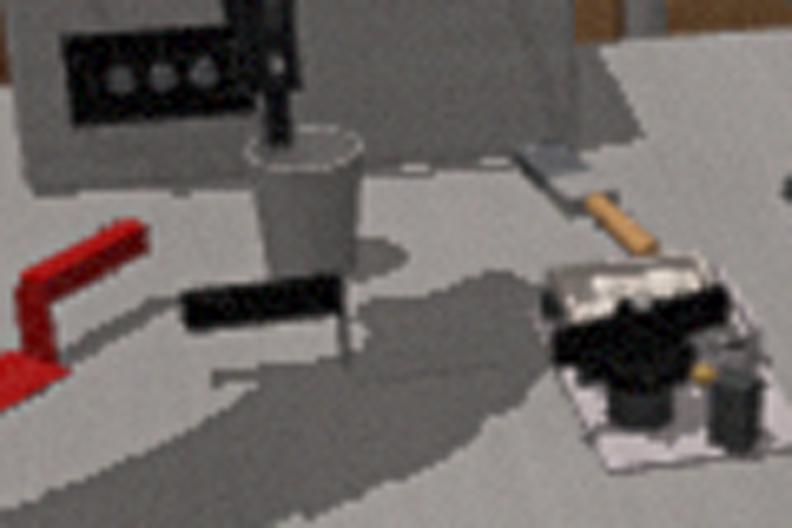

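Tray centre measures (0.613,0.283), against a seat of about (0.6125,0.282). The spatula stands flat and released (side crop handle (260,300)). Next I close the fingers and go to the +y side of the bar's near end.

Call:
step_arm(
  plan=[
    [[1,-0.6,0,0.05],[3,-1.8,0,0.1],[5.2,-3.1,0,0.15],[7.5,-4.5,0,0.2],[9.8,-5.9,0,0.25],[12,-7.2,0,0.3],[14,-8.4,0,0.3],[15.4,-9.3,0,0.3],[15.4,-9.3,-2,0.3],[15.4,-9.3,-4,0.3],[15.4,-9.3,-5,0.3],[15.4,-9.3,-5,0.3]],
  ],
  jaw=1,
  force=60,
)

```text
clock: 16.85
position: [0.5291, 0.2013, 0.2784]
tool_rot: [3.141, -0.001, 1.945]
force: [-0.2, -0.2, -0.4]
grip_width: -0.0002
```

```bash
python3 - <<'E'
from h import *
g=bot.grab_frame("side"); crop(g,200,70,340,170,5.7,"pics/o2.png")
s=bot.observe();print(s["position"],s["tool_rot"],s["grip_width"],s["force"],s["qpos"])
E
```

```text
[0.52951941 0.2015586  0.27998902] [ 3.13959718e+00 -7.34990473e-04  1.94493845e+00] -0.0001613260445937293 [0.57824555 1.41626521 1.79846304] [-0.47753497  0.59344039  0.01311538  1.86121776 -0.01245857  0.6849575
  1.48790892]
```

View pics/o2.png

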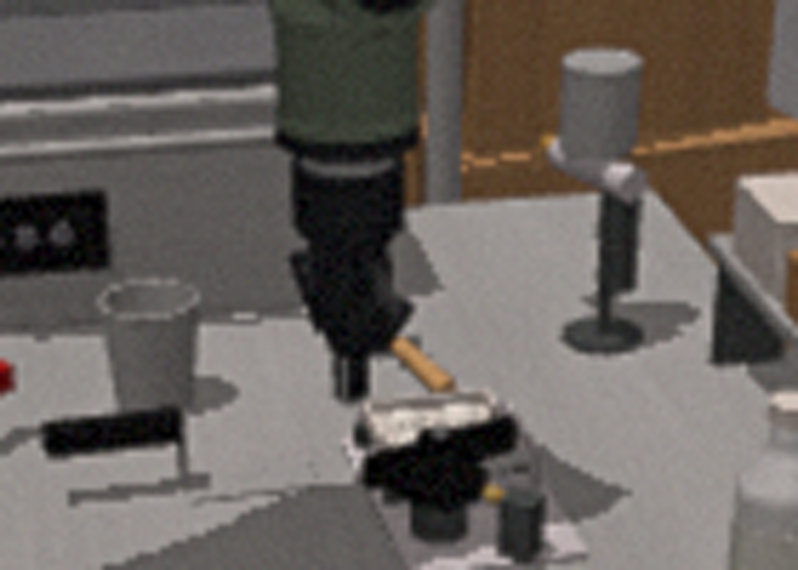

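Call:
step_arm(
  plan=[
    [[0,0,-1,0],[0,0,-2.5,0],[0,0,-3.8,0],[0,0,-4.6,0],[0,0,-4.6,0],[0.3,-0.8,-4.6,0],[0.6,-1.6,-4.6,0],[0.65,-2.2,-4.6,0.05],[0.7,-2.9,-4.6,0.1],[0.85,-3.4,-4.6,0.15],[0.95,-3.9,-4.6,0.2],[0.95,-3.9,-4.6,0.2]],
  ],
)

```text
clock: 17.9
position: [0.5398, 0.1608, 0.2349]
tool_rot: [3.138, 0.0, 2.145]
force: [0.5, -0.3, 0.6]
grip_width: 0.0002
```

```bash
python3 - <<'E'
from h import *
g=bot.grab_frame("side"); crop(g,220,100,320,170,8,"pics/p2.png")
s=bot.observe();print(s["position"],s["tool_rot"],s["grip_width"],s["force"],s["qpos"])
E
```

```text
[0.53963451 0.16126256 0.2347634 ] [ 3.13854814e+00 -2.51259888e-04  2.14240336e+00] -0.00022653506462947957 [-0.14132007  0.42562555  0.40706554] [-0.36005177  0.66014018 -0.04945502  1.88752801  0.05295425  0.59220896
  1.69941347]
```

View pics/p2.png

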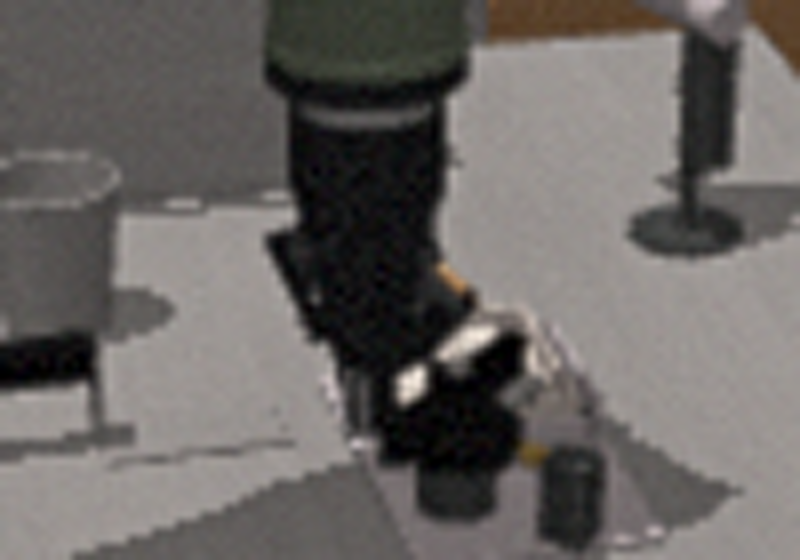

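Call:
step_arm(
  plan=[
    [[0.15,-0.3,0,0.05],[0.3,-0.6,0,0.1],[0.5,-0.9,0,0.15],[0.7,-1.2,0,0.2],[0.85,-1.4,0,0.25],[1.0,-1.6,0,0.3],[1.2,-1.8,0,0.3],[1.4,-2.0,0,0.3],[1.6,-2.15,0,0.3],[1.8,-2.3,0,0.3],[1.8,-2.3,0,0.3]],
  ],
)

```text
clock: 18.87
position: [0.5581, 0.1377, 0.235]
tool_rot: [3.138, 0.001, 2.441]
force: [-0.2, -0.7, -0.3]
grip_width: -0.0001
```

```bash
python3 - <<'E'
from h import *
f=bot.grab_frame("top");g=bot.grab_frame("side"); crop(g,220,100,320,170,8,"pics/q2.png");crop(f,95,120,215,210,6.6,"pics/q1.png")
s=bot.observe();print(s["position"],s["tool_rot"],s["grip_width"],s["force"],s["qpos"])
E
```

```text
[0.55773112 0.13810617 0.23485131] [3.13853429e+00 2.59947453e-05 2.44159519e+00] 0.0003283279917288353 [ 0.09372109  0.89082909 -0.57149808] [-0.25140842  0.67418283 -0.13296682  1.85367803  0.14034473  0.6200336
  1.97181816]
```

View pics/q2.png

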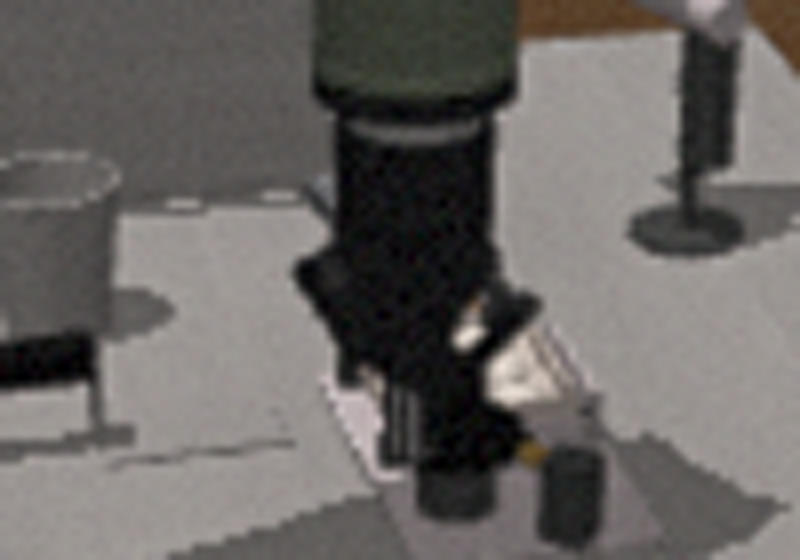

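View pics/q1.png

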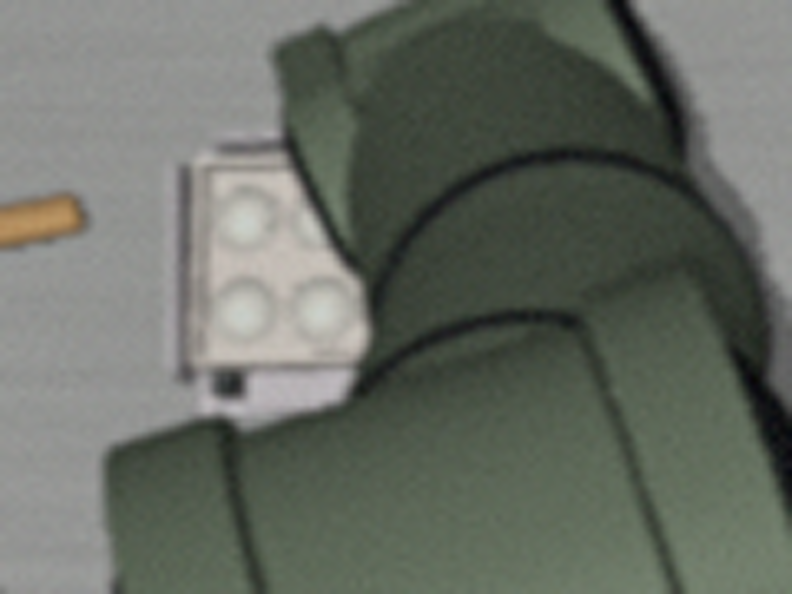

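Call:
step_arm(
  plan=[
    [[-0.6,0.2,0,0],[-1.6,0.3,0,0],[-2.8,0.3,0.5,0],[-3.5,0.3,2,0],[-3.5,0.3,4.5,0],[-3.5,0,7,0],[-3.8,-3,9,0],[-4.3,-6.5,10,0],[-5,-10,10,0],[-6,-13.5,10,0],[-7,-17,10,0],[-8,-20,10,0]],
  ],
)

```text
clock: 19.97
position: [0.4765, -0.0637, 0.335]
tool_rot: [3.139, 0.0, 2.441]
force: [0.4, -1.0, 0.1]
grip_width: 0.0
```

```bash
python3 - <<'E'
from h import *
f=bot.grab_frame("top");g=bot.grab_frame("side"); crop(g,180,90,320,190,5.7,"pics/r2.png");crop(f,95,120,235,225,5.7,"pics/r1.png")
s=bot.observe();print(s["position"],s["force"],s["clock"])
E
```

```text
[ 0.47576568 -0.06619129  0.33493386] [ 0.9862336   1.69083398 -0.59108499] 20.0667
```

View pics/r1.png

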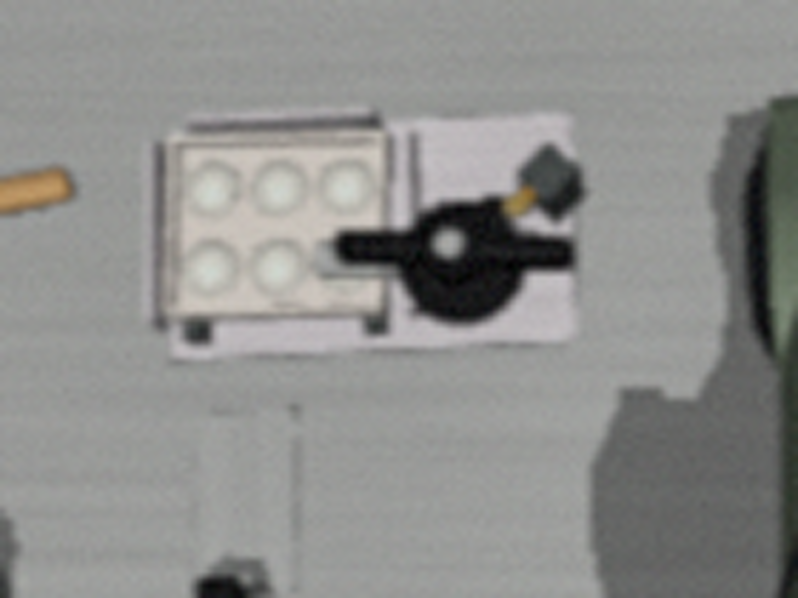

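View pics/r2.png

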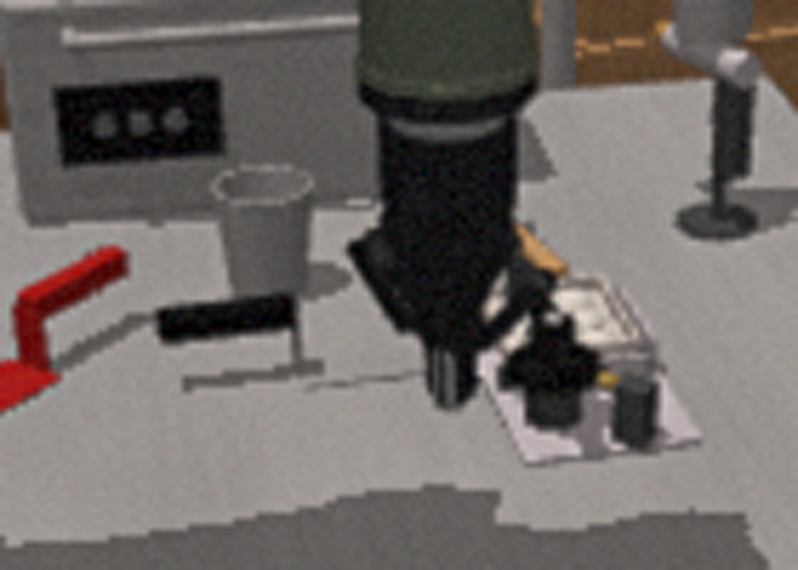

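```bash
python3 - <<'E'
from h import *
f=bot.grab_frame("top")
c=lambda p,z:onz(f,((p[0]+.5)/5.7-.5+95,(p[1]+.5)/5.7-.5+120),z)
a=c((340,247),.082);b=c((572,252),.082);d=a-b;print(a,b,np.linalg.norm(d),"knob",np.arctan2(d[1],d[0])-.053)
P=np.array([c(p,.038) for p in [(167,139),(386,132),(388,313),(165,320)]]);print("tray",P.mean(0).round(4),[np.linalg.norm(P[i]-P[(i+1)%4]).round(4) for i in range(4)])
P=np.array([c(p,.003) for p in [(205,411),(296,408)]]);print("blade front",P.round(4).tolist(),np.linalg.norm(P[0]-P[1]))
print(bot.job_done())
E
```

```text
[0.5877903  0.23865626 0.082     ] [0.5859146  0.11866692 0.082     ] 0.12000400254549318 knob 1.5021654148162193
tray [0.6118 0.2831 0.038 ] [np.float64(0.1176), np.float64(0.101), np.float64(0.1181), np.float64(0.1007)]
blade front [[0.5171, 0.325, 0.003], [0.5191, 0.276, 0.003]] 0.04906573524678736
the job is handed in; nothing more can be done
None
```

I carried the tray on the blade from the rest to the bed and set it on the runners. I then drew the spatula out and released it on the table, and pushed the knob past its detent. The job was handed in at about 20 s of the 72 s allowed; it reports no verdict.

The last camera checks, before handing in, showed:
- **Tray:** its centre is at (0.612, 0.283) m, within about 1–2 mm of my measured bed seat at (0.6125, 0.282). It looks flat and aligned between the lips.
- **Knob:** the bar reads about 1.50 rad, with the hold-down finger over the tray.
- **Spatula:** it stands flat on the table and is let go. This was judged by eye in the side view.
- **Arm:** it stood clear of everything. I saw no contact with the bottle, the tape roll or the jar, but I did not re-measure their positions at the end.

- **Blade tip while held:** before the lift, the blade's front edge appeared about 3 mm low. It still cleared the plates, and the tray stayed level.
- **Blade width:** the last front-edge reading came out at 49 mm instead of 56 mm, because the blade edge has low contrast in the picture.

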